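Put four carvings on their own stands

ROBOT

A 6-joint arm with a two-finger parallel gripper is mounted at the origin on the work surface. World frame = base frame: x ahead of the robot, y to its left, z up, the work surface at z = 0. Lengths are in m, angles in rad, forces in N, time in s.
With the tool pointing down it reaches from about 0.425 to 0.95 m from the base axis. Payload 3.5 kg.
Tool frame: the origin (TCP) lies between the finger pads; the fingertips stand 22 mm ahead of it and the grasp point (between the pads) lies 3 mm ahead of it (ctrl.nose_length is the z of the fingertips in the tool frame, in m); z points along the fingers, y is the line along which they close (so a half turn about z gives the same grasp; the last joint's range is limited). The gripper opens to 85 mm and grips with 20 to 120 N. Pads are 22 mm wide; open, the fingers measure 114 mm over their backs; the gripper's body (76 mm by 85 mm) begins 54 mm behind the grasp point. The pads swing forward as they close: fully open they stand 13 mm farther back than shut.
Start: joints at [-1.257, 0.286, 1.577, -0, 1.279, -0.15], TCP at [0.302, -0.604, 0.216] pointing down, gripper open.
Joint ranges: [-2.77, 2.77], [-0.9, 2.22], [0.21, 2.48], [-1.53, 4.67], [0.24, 2.81], [-2.84, 2.84]. Speed limits (rad/s): [2.79, 2.79, 3.14, 3.14, 3.14, 3.14].

INTERFACE

Orientations are given as a unit quaternion [x, y, z, w].
In Python, from plant import ctrl gives the robot as it stands. The module is installed in compiled form; this text tells all that it offers.
- The arm moves only by the tool send_rows, never from a script. Its argument "rows" is text: rows parted by semicolons, each of 7 numbers parted by spaces: the turn, a rotation vector about the tool's x, y, z in fractions of the full range, 1 being 120 degrees, then the shift along the tool's x, y, z in normalised numbers (1 is 750 mm), then the opening, from -1 (shut) to 1 (fully open). A call has 1 to 8 rows; each row is the pose to reach, as a shift and turn from the pose commanded when the call began, along the tool's axes at that moment; what a row does not reach only later rows make up. A row lasts 1/8 s, in which the tool goes at most 62.5 mm and 10.7 degrees, less where a joint would pass 70% of its speed; a pose out of reach is approached as far as the arm can. A shift or turn number past 1, either way, is cut back to 1. A call with a gripper value outside its range is refused whole. The fingers move at their own pace and stop on an object; "grip_force" is the grip in N (left out, the last holds). Time passes only in rows, so rows that repeat a pose let the fingers close. It gives the time, the measured TCP pose, the force, the opening and the grip force at its end, in the units of the state.
- ctrl.get_state(): the state, without advancing time (a new reading comes with each control period).
- ctrl.read_camera(name): name is "side" or "top" or "wrist"; returns a dict with "color" (420x560x3 uint8, red, green, blue), "fx", "fy", "cx", "cy" (pixels), "extrinsics" (4x4, takes a point from world to camera coordinates). Camera axes: x right, y down, z forward; pixel columns grow to the right and rows downward; lengths in m; the calibration is good to about 2 mm. A picture is of the moment at which its call begins. There is no depth.
- ctrl.sign_off(): hands the job in; it is judged then, once.
Trained networks look in a picture, given as the dict that the camera call returned (one of the last four; its "shot" number tells which), for a name from the list of things; names that differ only in an ending like _2 or _b are one class to them, and where a whole thing is asked for, a point or a joint stands for the part that bears it (a point fixed in the world has none). Each returns a list of dicts, best first, with "p" (0 to 1); they miss things now and then, are a little off and sometimes report something else, mostly with a low value. They report only what shows in the picture. A call takes as long as a camera call. They do not tell look-alikes from the thing itself.
- ctrl.look_for(picture, target): "position" ([x, y, z] in m, in the coordinates of the camera as it stood for that picture, good to about 4 mm: the middle of the surface that is visible of it).
The state is a dict: "time": time; "qpos": joint angles; "dq": joint speeds; "joint_efforts": joint torques, N m; "eef_pos": TCP position; "tcp_rot": TCP orientation; "contact_force": force on the tool from outside, world axes, zero at the start; "wrist_torque": the same for the moment, N m; "opening": opening from 0.0 (shut) to 1.0 (fully open); "finger_force": force on a finger pad.
Only numpy, scipy, OpenCV 4.12 (cv2) and the standard library are available. Lean on these libraries where they do the work, as an engineer would, in place of code of your own. Each camera call takes 0.05 s, during which the arm holds its last target. There are 200 camera calls.

TASK

The four wood carvings have been put on one another's stands. Move each to the middle of the stand whose shape matches its foot (round, square, oblong or four-lobed), turned so that foot and stand line up; each stand holds only one carving, so first park one in the middle of the empty log slice, let go of it there, and use the slice again if you need to. Keep every carving upright, and leave the slice empty at the end.

Things in the scene. Friction and masses are not known exactly. Their poses are not given: they have to be found in the camera images.
- gourd: Carving of a bottle gourd, round all the way up: Pale wood, loose, about 0.2 kg. Origin: centre of its underside, z up. Foot disc 68 mm across, 8 mm thick; lower bulb 64 mm across at 24 to 36 mm up; waist 28 mm; upper bulb 40 mm across with a straight-sided band from 66 to 86 mm up (grip here); top of the stem at 106 mm.
- tower: Carving of a small square tower: Pale wood, loose, about 0.2 kg. Origin: centre of its underside, z up. Square foot 66 x 66 mm, 10 mm thick; square shaft 40 x 40 mm from 10 to 70 mm up (grip here); stepped roof and ball above it, up to 101 mm. x and y are square to its sides.
- duck: Carving of a duck on an oblong foot: Pale wood, loose, about 0.2 kg. Origin: centre of its underside, z up. Foot 104 mm along x, 52 mm along y, 10 mm thick; body 78 mm along x and 36 mm wide along y, from 10 to 52 mm up, flat flanks from 19 to 43 mm up (grip across y, at x = 0); head at +x up to 79 mm high, its back 19 mm from the origin in x; tail at -x up to 56 mm high.
- finial: Carving of a cross-shaped finial on a foot with four round lobes: Pale wood, loose, about 0.2 kg. Origin: centre of its underside, z up. Foot 70 mm from lobe tip to lobe tip, 10 mm thick; shaft of plus-shaped plan, its arms along x and y, 44 mm from end face to end face, end faces 20 mm wide, from 10 to 72 mm up (grip two end faces that face away from each other); ball on top up to 89 mm.
- stand_round: Round stand, 112 mm across. The gourd belongs on it. Dark wood stand, fixed to the bench, 30 mm high, flat top. Origin: centre of its underside, z up. 
- stand_square: Square stand, 104 x 104 mm, x and y square to its sides. The tower belongs on it. Dark wood stand, fixed to the bench, 30 mm high, flat top. Origin: centre of its underside, z up. 
- stand_oblong: Oblong stand, 140 mm along x, 80 mm along y. The duck belongs on it, lengthways, head towards either end. Dark wood stand, fixed to the bench, 30 mm high, flat top. Origin: centre of its underside, z up. 
- stand_lobed: Flower-shaped stand with four round lobes along x and y, 120 mm from lobe tip to lobe tip. The finial belongs on it, lobes over lobes. Dark wood stand, fixed to the bench, 30 mm high, flat top. Origin: centre of its underside, z up. 
- slice: Round slice of a log with dark bark round a pale sawn face, fixed to the bench, 140 mm across, 30 mm high (the pale face, 128 mm across). Empty at the start. Origin: centre of its underside, z up.
Not all that is in view belongs to the job. What is shaped like the duck but black or orange is not meant. Of the things that look like the slice, take the one that is farthest to the robot's right at the start.

How it is judged:
On the way:
1. a carving has been parked, upright and let go, on the log slice (centre within 35 mm of the slice's centre) (((horizontal distance between gourd and slice below 0.035 m and z of gourd in the frame of slice between 0.026 and 0.034 m and angle between gourd's own z axis and vertical below 0.1 rad and linear speed of gourd below 0.02 m/s and contact force between gourd and the fingers below 0.05 N) or (horizontal distance between tower and slice below 0.035 m and z of tower in the frame of slice between 0.026 and 0.034 m and angle between tower's own z axis and vertical below 0.1 rad and linear speed of tower below 0.02 m/s and contact force between tower and the fingers below 0.05 N) or (horizontal distance between duck and slice below 0.035 m and z of duck in the frame of slice between 0.026 and 0.034 m and angle between duck's own z axis and vertical below 0.1 rad and linear speed of duck below 0.02 m/s and contact force between duck and the fingers below 0.05 N) or (horizontal distance between finial and slice below 0.035 m and z of finial in the frame of slice between 0.026 and 0.034 m and angle between finial's own z axis and vertical below 0.1 rad and linear speed of finial below 0.02 m/s and contact force between finial and the fingers below 0.05 N))), for 0.2 s.
At the end, for the whole second after the job is handed in: Each carving stands upright, let go and at rest on its own stand, centred within 12 mm; tower, duck and finial lined up with their stands within 0.26 rad (tower and finial at any quarter turn, duck either way round, gourd any turn). So the slice is empty (horizontal distance between gourd and stand_round below 0.012 m and z of gourd in the frame of stand_round between 0.026 and 0.034 m and angle between each of gourd, tower, duck, finial's own z axis and vertical below 0.1 rad and linear speed of each of gourd, tower, duck, finial below 0.02 m/s and contact force between each of gourd, tower, duck, finial and the fingers below 0.05 N and horizontal distance between tower and stand_square below 0.012 m and z of tower in the frame of stand_square between 0.026 and 0.034 m and (angle between the x axis of tower and the x axis of stand_square, either way round below 0.26 rad or angle between the x axis of tower and the y axis of stand_square, either way round below 0.26 rad) and horizontal distance between duck and stand_oblong below 0.012 m and z of duck in the frame of stand_oblong between 0.026 and 0.034 m and angle between the x axis of duck and the x axis of stand_oblong, either way round below 0.26 rad and horizontal distance between finial and stand_lobed below 0.012 m and z of finial in the frame of stand_lobed between 0.026 and 0.034 m and (angle between the x axis of finial and the x axis of stand_lobed, either way round below 0.26 rad or angle between the x axis of finial and the y axis of stand_lobed, either way round below 0.26 rad)); the robot touches nothing.
It fails at once if a carving is tipped over (leans more than 0.6 rad) (angle between any of gourd, tower, duck, finial's own z axis and vertical above 0.6 rad).
It also fails if it takes over 131 s, if anything falls off the work surface, if the arm or the gripper's body presses on something with over 40 N, if the wrist force passes 120 N, or if a joint passes its speed limit or range.

## Working session

There is one attempt and no reset: what is moved stays moved. The work goes in short steps, Python scripts to look and compute and a tool call to move; the robot and the scene stay as the last step left them, time stands still between calls to the robot, and variables do not carry over. Pictures are saved under pics/ and viewed, at most 14 in all, crops included, and the job is handed in when it is done.

Besides the shell and the picture viewer there is one more tool, called after ">>>" as name(argument=value, ...) on one line, values as JSON. send_rows: Moves the arm, as the interface text tells. Its arguments: {"type":"object","properties":{"rows":{"type":"string"},"grip_force":{"type":"number"}},"required":["rows"]}

```bash
mkdir -p pics; cat > h.py <<'E'
import numpy as np, cv2
from plant import ctrl
from scipy.spatial.transform import Rotation as R
def shot(cam,fn=None):
    p=ctrl.read_camera(cam)
    if fn: cv2.imwrite('pics/'+fn,cv2.cvtColor(p['color'],cv2.COLOR_RGB2BGR))
    return p
def toworld(p,c):
    return np.linalg.inv(p['extrinsics'])@np.r_[c,1]
def proj(p,X):
    c=p['extrinsics']@np.r_[X,1]; return np.array([p['fx']*c[0]/c[2]+p['cx'],p['fy']*c[1]/c[2]+p['cy']])
def ray(p,uv,z):
    E=np.linalg.inv(p['extrinsics']); d=E[:3,:3]@np.array([(uv[0]-p['cx'])/p['fx'],(uv[1]-p['cy'])/p['fy'],1]); o=E[:3,3]
    return o+d*(z-o[2])/d[2]
N=['gourd','tower','duck','finial','stand_round','stand_square','stand_oblong','stand_lobed','slice']
E
python3 - <<'E'
from h import *
s=ctrl.get_state(); print({k:np.round(s[k],3) for k in ('time','eef_pos','tcp_rot','opening','finger_force')}, ctrl.nose_length)
for cam in ('top','side'):
    p=shot(cam,cam+'0.png'); print(cam,np.round(np.linalg.inv(p['extrinsics'])[:3,3],3),p['fx'])
    for n in N:
        for r in ctrl.look_for(p,n)[:4]:
            w=toworld(p,r['position'])[:3]; print(n,round(r['p'],2),np.round(w,3),np.round(proj(p,w)))
E
```

```text
{'time': np.float64(0.0), 'eef_pos': array([ 0.302, -0.603,  0.214]), 'tcp_rot': array([ 0.973,  0.23 , -0.   , -0.001]), 'opening': np.float64(1.001), 'finger_force': np.float64(0.0)} 0.022
top [0.395 0.02  1.141] 519.5224816541997
gourd 0.63 [0.461 0.298 0.073] [149. 247.]
tower 0.9 [ 0.45  -0.295  0.051] [434. 244.]
duck 0.91 [0.642 0.165 0.079] [212. 158.]
duck 0.82 [0.762 0.313 0.051] [145. 109.]
stand_round 0.78 [ 0.432 -0.289  0.029] [429. 254.]
stand_round 0.62 [0.462 0.293 0.03 ] [156. 247.]
stand_square 0.63 [0.647 0.149 0.029] [222. 161.]
stand_oblong 0.56 [ 0.629 -0.148  0.027] [358. 165.]
stand_lobed 0.85 [0.462 0.293 0.034] [156. 247.]
slice 0.94 [ 0.449 -0.022  0.027] [303. 249.]
slice 0.55 [0.339 0.169 0.028] [215. 304.]
side [0.272 0.632 0.59 ] 394.0198296979672
gourd 0.63 [0.451 0.319 0.072] [257. 333.]
gourd 0.6 [ 0.453 -0.287  0.07 ] [366. 156.]
tower 0.87 [ 0.454 -0.287  0.066] [365. 158.]
duck 0.94 [0.638 0.012 0.036] [249. 209.]
duck 0.83 [0.757 0.332 0.038] [105. 286.]
duck 0.6 [0.639 0.184 0.07 ] [204. 243.]
finial 0.7 [ 0.635 -0.137  0.068] [279. 167.]
stand_round 0.59 [ 0.432 -0.272  0.036] [370. 172.]
stand_square 0.93 [0.624 0.204 0.033] [207. 266.]
stand_oblong 0.83 [ 0.625 -0.121  0.033] [279. 183.]
stand_lobed 0.49 [ 0.628 -0.122  0.033] [279. 182.]
slice 0.85 [0.336 0.182 0.033] [353. 311.]
slice 0.7 [0.445 0.333 0.027] [256. 359.]
slice 0.63 [ 0.441 -0.001  0.025] [332. 235.]
```

View pics/top0.png

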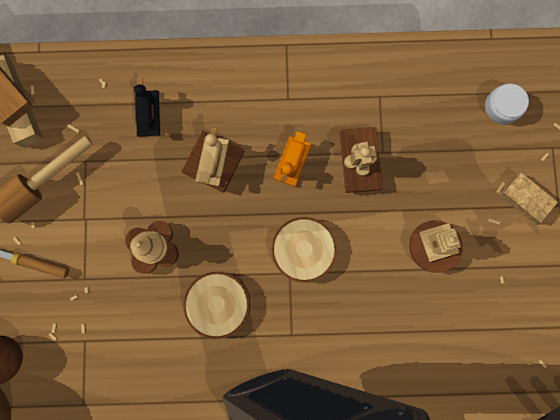

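View pics/side0.png

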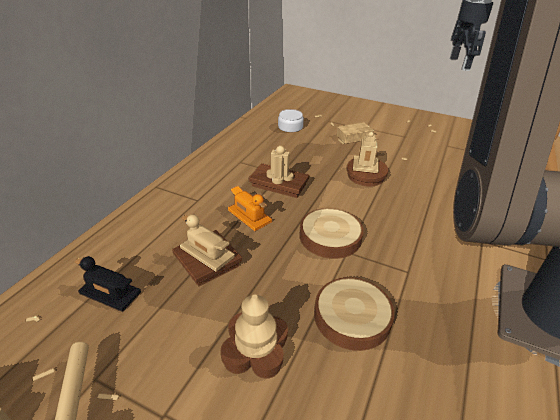

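Top view: the carvings are a gourd at (149,247) on the lobed stand, a duck at (212,158) on the square stand, a finial at (360,158) on the oblong stand and a tower at (438,243) on the round stand. The black duck (147,110) and orange duck (293,158) are decoys. There are two slices, A at (303,249), y≈-0.02, and B at (216,304), y≈0.17. The robot's right is -y, so A is the one meant. I'll confirm that in an enlarged crop and get the colour statistics at the same time.

```bash
python3 - <<'E'
from h import *
im=cv2.imread('pics/top0.png')
c=im[110:320,110:480]; cv2.imwrite('pics/crop0.png',cv2.resize(c,None,fx=2.16,fy=2.16,interpolation=cv2.INTER_CUBIC))
hsv=cv2.cvtColor(im,cv2.COLOR_BGR2HSV)
for n,(u,v) in dict(lobe=(165,236),sq=(232,175),ob=(355,182),rnd=(420,255),rnd2=(417,240),table=(330,210),shadow=(195,260),shadow2=(485,243),shadow3=(385,180),duck=(208,165),bark=(273,249),slice=(300,240),tower=(440,240)).items(): print(n,hsv[v,u],im[v,u])
E
```

```text
lobe [ 11 176  71] [22 40 71]
sq [ 13 168  41] [14 26 41]
ob [ 12 176  87] [27 50 87]
rnd [ 11 170 105] [ 35  61 105]
rnd2 [ 12 178 109] [ 33  64 109]
table [ 17 144 122] [ 53  91 122]
shadow [ 15 149  84] [35 60 84]
shadow2 [ 16 146  84] [36 61 84]
shadow3 [ 15 147  83] [35 59 83]
duck [ 19 119 176] [ 94 145 176]
bark [  9 198  80] [18 37 80]
slice [ 18 115 200] [110 165 200]
tower [ 18 124 161] [ 83 131 161]
```

View pics/crop0.png

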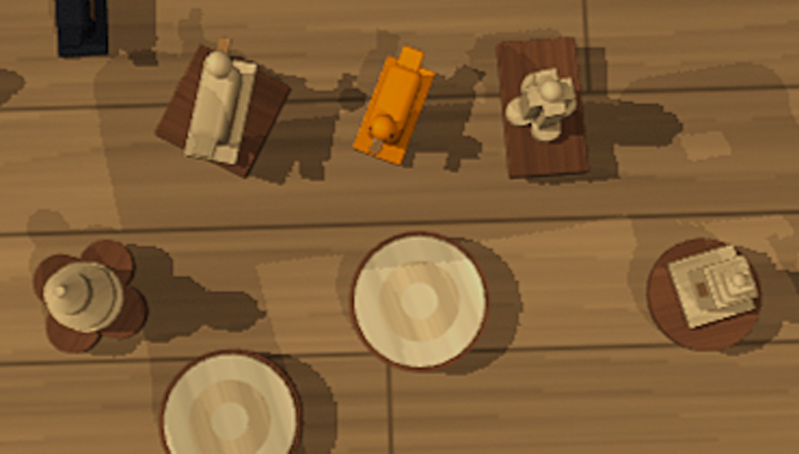

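The crop confirms slice A at crop (419,300), which is (303,249) in the full picture. It is whole, empty and farther right than B at crop (230,420). Next I'll fit models to measure the poses.

```bash
cat > fit.py <<'E'
from h import *
from scipy.optimize import minimize
a=np.linspace(0,2*np.pi,40,endpoint=False)
def cyl(x,y,r0,z0,z1,r1=None):
    r1=r0 if r1 is None else r1
    return np.vstack([np.c_[x+r*np.cos(a),y+r*np.sin(a),0*a+z] for r,z in((r0,z0),(r1,z1))])
def box(x0,x1,y0,y1,z0,z1): return np.array([[x,y,z] for x in(x0,x1) for y in(y0,y1) for z in(z0,z1)])
def lobes(d,r,z): return [cyl(d*c,d*s,r,0,z) for c,s in((1,0),(-1,0),(0,1),(0,-1))]
M=dict(stand_round=[cyl(0,0,56,0,30)],stand_square=[box(-52,52,-52,52,0,30)],stand_oblong=[box(-70,70,-40,40,0,30)],
 stand_lobed=lobes(34,26,30)+[cyl(0,0,30,0,30)],slice=[cyl(0,0,70,0,30)],
 gourd=[cyl(0,0,34,0,8),cyl(0,0,30,8,24),cyl(0,0,32,24,36),cyl(0,0,32,36,50,14),cyl(0,0,14,50,66,20),cyl(0,0,20,66,86),cyl(0,0,20,86,96,5),cyl(0,0,4,90,106)],
 tower=[box(-33,33,-33,33,0,10),box(-20,20,-20,20,10,70),box(-24,24,-24,24,70,76),box(-15,15,-15,15,76,86),cyl(0,0,7,86,101)],
 duck=[box(-52,52,-26,26,0,10),box(-39,39,-18,18,10,50),cyl(31,0,12,45,79),box(-48,-35,-9,9,40,56)],
 finial=lobes(20,15,10)+[box(-22,22,-10,10,10,72),box(-10,10,-22,22,10,72),cyl(0,0,11,70,89)])
SYM=dict(stand_square=90,tower=90,stand_lobed=90,finial=90,stand_oblong=180,duck=360)
def sil(p,parts,q,z):
    m=np.zeros((420,560),np.uint8); c,s=np.cos(q[2]),np.sin(q[2])
    for P in parts:
        P=P/1e3; W=np.c_[q[0]+c*P[:,0]-s*P[:,1],q[1]+s*P[:,0]+c*P[:,1],P[:,2]+z,np.ones(len(P))]@p['extrinsics'].T
        uv=np.c_[p['fx']*W[:,0]/W[:,2]+p['cx'],p['fy']*W[:,1]/W[:,2]+p['cy']]
        cv2.fillConvexPoly(m,np.round(cv2.convexHull(uv.astype(np.float32))*16).astype(np.int32),1,shift=4)
    return m>0
def masks(p):
    h=cv2.cvtColor(p['color'],cv2.COLOR_RGB2HSV).astype(int); H,S,V=h[...,0],h[...,1],h[...,2]
    dark=(H<=14)&(S>157)&(V<135); pale=(S<134)&(V>45)&(H>10)&(H<25)
    return dark,pale
def fit(pics,name,q0,z,yaws=(0,),zs=None):
    """silhouette overlap fit; the other class is ignored"""
    D=[]
    for p in pics:
        d,pl=masks(p); near=cv2.dilate(sil(p,[cyl(0,0,100,0,100)],[q0[0],q0[1],0],0).astype(np.uint8),np.ones((9,9)))>0
        if name.startswith('stand') : pos,ign=d&near,pl
        elif name=='slice': pos,ign=(d|pl)&near,np.zeros_like(d)
        else: pos,ign=pl&near,np.zeros_like(d)
        D.append((p,pos,ign,near))
    def cost(q):
        t=0
        for p,pos,ign,near in D:
            m=sil(p,M[name],q,z)&~ign; pp=pos&~ign
            t+=1-(m&pp).sum()/max(1,(m|pp).sum())
        return t/len(D)
    best=None
    for y in yaws:
        s=np.array([[0,0,0],[.015,0,.2],[0,.015,.2],[0,0,.4]])+np.r_[q0[0],q0[1],y]-[.005,.005,.13]
        r=minimize(cost,[*q0,y],method='Nelder-Mead',options=dict(initial_simplex=s,xatol=1e-4,fatol=1e-5))
        if best is None or r.fun<best.fun: best=r
    return best.x,best.fun
def draw(im,p,name,q,z,col):
    c,_=cv2.findContours(sil(p,M[name],q,z).astype(np.uint8),cv2.RETR_EXTERNAL,cv2.CHAIN_APPROX_NONE); cv2.drawContours(im,c,-1,col,1)
E
python3 - <<'E'
from fit import *
pics=[shot('top'),shot('side')]
T=dict(stand_lobed=(.46,.295),stand_square=(.635,.165),stand_oblong=(.635,-.14),stand_round=(.44,-.29),slice=(.449,-.02),gourd=(.455,.3),duck=(.637,.165),finial=(.635,-.138),tower=(.445,-.29))
Y=np.radians([-30,0,30,60])
ims=[cv2.cvtColor(p['color'],cv2.COLOR_RGB2BGR) for p in pics]
for n,q0 in T.items():
    z=0 if n[0:2]in('st','sl') else .03
    ys=(0,) if n in('gourd','slice','stand_round') else (np.radians([-60,-30,0,30,60,90]) if n=='stand_oblong' else np.radians([-30,0,30]) if n=='duck' else Y)
    for k,nm in((pics[:1],'top'),(pics[1:],'side'),(pics,'both')):
        q,f=fit(k,n,q0,z,ys); print(n,nm,np.round(q[:2],4),round(np.degrees(q[2]),1),round(f,3))
    for im,p in zip(ims,pics): draw(im,p,n,q,z,(0,255,0) if z==0 else (255,0,255))
a=cv2.resize(ims[0][120:290,110:480],(740,340)); b=ims[1][120:390,160:400]
cv2.imwrite('pics/f1.png',a); cv2.imwrite('pics/f2.png',cv2.resize(b,None,fx=2.2,fy=2.2))
E
```

```text
stand_lobed top [0.4634 0.3046] -28.9 0.225
stand_lobed side [0.4665 0.3001] 61.7 0.69
stand_lobed both [0.4634 0.3047] -28.9 0.459
stand_square top [0.6498 0.1711] -28.3 0.22
stand_square side [0.6572 0.1661] -29.0 0.642
stand_square both [0.6503 0.1715] -26.8 0.439
stand_oblong top [ 0.6437 -0.153 ] 3.4 0.191
stand_oblong side [ 0.6516 -0.1662] 0.5 0.639
stand_oblong both [ 0.6447 -0.1556] 1.7 0.423
stand_round top [ 0.4476 -0.3044] -6.8 0.231
stand_round side [ 0.4517 -0.3039] -13.7 0.652
stand_round both [ 0.4476 -0.3044] -6.8 0.446
slice top [ 0.4491 -0.0218] -4.9 0.054
slice side [0.4523 0.0254] -12.4 0.694
slice both [ 0.4491 -0.0216] 0.4 0.395
gourd top [0.4626 0.3044] 16.5 0.089
gourd side [0.4631 0.3022] 15.1 0.85
gourd both [0.4623 0.3028] 15.1 0.474
duck top [0.6473 0.1701] -13.5 0.123
duck side [0.697  0.1616] 17.4 0.799
duck both [0.6465 0.171 ] -12.3 0.463
finial top [ 0.6402 -0.1509] 9.7 0.145
finial side [ 0.6426 -0.158 ] 0.5 0.836
finial both [ 0.6402 -0.1514] 9.9 0.49
tower top [ 0.456  -0.3077] 15.7 0.17
tower side [ 0.4692 -0.3258] -35.7 0.838
tower both [ 0.4563 -0.3091] 14.7 0.511
```

View pics/f1.png

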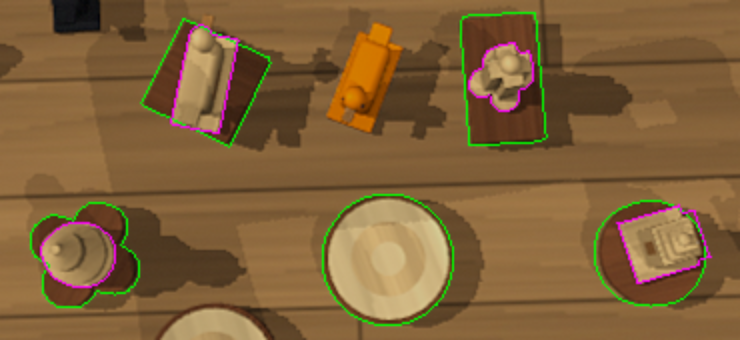

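View pics/f2.png

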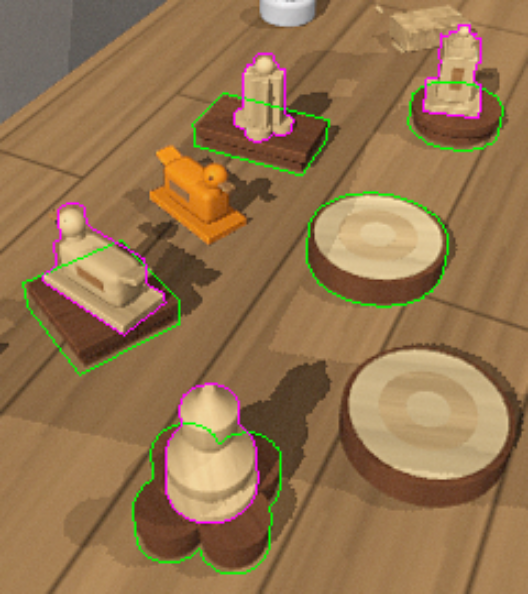

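The top-view fits follow the outlines well. The side fits have poor masks, but their overlay agrees with the top results, so I'll use the top numbers. Plan: tower→slice, gourd→round, finial→lobed, duck→oblong, tower→square.

```bash
cat > go.py <<'E'
import sys; from h import *
# usage: go.py x y z psi  -> shift in mm along tool axes and turn about tool z, from the measured pose
s=ctrl.get_state(); r=R.from_quat(s['tcp_rot']); X=r.as_matrix()
print('t',round(float(s['time']),2),'pos',np.round(s['eef_pos'],4),'psi',round(np.degrees(np.arctan2(X[1,0],X[0,0])),1),'z',np.round(X[:,2],3),'open',round(float(s['opening']),2),'F',np.round(s['contact_force'],1),round(float(s['finger_force']),1))
for a in sys.argv[1:]:
    x,y,z,ps=map(float,a.split(','))
    T=R.from_euler('z',ps,degrees=True)*R.from_euler('x',180,degrees=True)
    print(a,'rot',np.round(np.degrees((r.inv()*T).as_rotvec()),1),'shift',np.round(1e3*X.T@(np.array([x,y,z])-s['eef_pos']),1),'reach',round(np.hypot(x,y),3))
E
python3 go.py .456,-.3077,.2,15.5 .456,-.3077,.088,15.5
```

```text
t 1.1 pos [ 0.302  -0.6037  0.2157] psi 26.6 z [-0.  0. -1.] open 1.0 F [-0.3  0.1 -0. ] 0.0
.456,-.3077,.2,15.5 rot [-0.   0.  11.1] shift [ 270.2 -195.8   15.7] reach 0.55
.456,-.3077,.088,15.5 rot [-0.   0.  11.1] shift [ 270.2 -195.8  127.7] reach 0.55
```

The rows are not in the units I measure in: shifts go in shares of 750 mm and turns go in shares of 120 degrees. I convert before sending: 270 mm / 750 = 0.36, 180 mm / 750 = 0.24, 11 degrees / 120 = 0.0917.

>>> send_rows(rows="0 0 0.025 0.06 -0.044 0 1; 0 0 0.05 0.12 -0.0867 0 1; 0 0 0.075 0.18 -0.1307 0 1; 0 0 0.0917 0.24 -0.1733 0 1; 0 0 0.0917 0.3 -0.2173 0.0067 1; 0 0 0.0917 0.3467 -0.2533 0.0133 1; 0 0 0.0917 0.36 -0.2613 0.0213 1; 0 0 0.0917 0.36 -0.2613 0.0213 1", grip_force=50)

```text
time: 2.1
eef_pos: [0.4557, -0.3073, 0.1992]
tcp_rot: [0.991, 0.136, -0.0, -0.0]
contact_force: [-0.6, -0.3, -0.6]
opening: 0.999
finger_force: 0.0
```

```bash
python3 go.py .456,-.3077,.088,15.5; python3 - <<'E'
from h import *
p=shot('wrist','w1.png')
E
```

```text
t 2.1 pos [ 0.4557 -0.3073  0.1992] psi 15.6 z [-0.001  0.    -1.   ] open 1.0 F [-0.6 -0.3 -0.6] 0.0
.456,-.3077,.088,15.5 rot [-0.   0.   0.1] shift [  0.2   0.4 111.2] reach 0.55
```

View pics/w1.png

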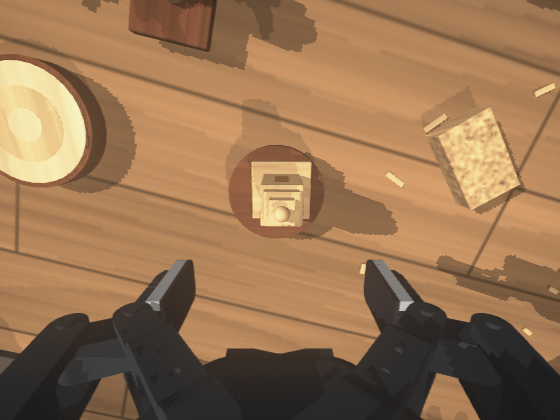

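The wrist view shows the tower square to the fingers at (281,190) and centred between the pads, with its ball at (282,213). I'll check the fore-aft position by projecting the model into this picture.

```bash
python3 - <<'E'
from fit import *
p=shot('wrist')
for n,q,z in(('tower',(.456,-.3077,.27),.03),('stand_round',(.4476,-.3044,0),0)):
    print(n,[np.round(proj(p,[q[0],q[1],zz])) for zz in(.03,.124)])
    x,f=fit([p],n,q[:2],z,(q[2],)); print(np.round(x,4),np.degrees(x[2]),f)
print(np.round(ray(p,(282,213),.124),4))
E
```

```text
tower [array([279., 188.]), array([279., 212.])]
[ 0.4925 -0.375   0.4595] 26.329838722892497 0.8659064311569551
stand_round [array([274., 194.]), array([273., 220.])]
[ 0.4426 -0.3094 -0.13  ] -7.448451336700702 1.0
[ 0.4561 -0.3103  0.124 ]
```

In the tool's units: 111 mm / 750 = 0.148, 105 mm / 750 = 0.14.

>>> send_rows(rows="0 0 0 0 0.0013 0.0533 1; 0 0 0 0 0.0013 0.1067 1; 0 0 0 0 0.0013 0.14 1; 0 0 0 0 0.0013 0.148 1; 0 0 0 0 0.0013 0.148 -1; 0 0 0 0 0.0013 0.148 -1; 0 0 0 0 0.0013 0.148 -1; 0 0 0 0 0.0013 0.148 -1")

```text
time: 3.2
eef_pos: [0.4567, -0.3091, 0.0904]
tcp_rot: [0.991, 0.136, 0.001, 0.001]
contact_force: [-1.3, 0.6, 5.2]
opening: 0.347
finger_force: 49.3
```

```bash
python3 go.py .449,-.0218,.2,60 .449,-.0218,.09,60
```

```text
t 3.2 pos [ 0.4567 -0.3091  0.0904] psi 15.6 z [ 0.001 -0.002 -1.   ] open 0.35 F [-1.3  0.6  5.2] 49.3
.449,-.0218,.2,60 rot [  0.1  -0.  -44.4] shift [  69.9 -278.6 -110.1] reach 0.45
.449,-.0218,.09,60 rot [  0.1  -0.  -44.4] shift [ 6.980e+01 -2.788e+02 -1.000e-01] reach 0.45
```

In the tool's units: -255 mm / 750 = -0.34, -110 mm / 750 = -0.1467, -44 degrees / 120 = -0.3667.

>>> send_rows(rows="0 0 0 0 0 -0.04 -1; 0 0 0 0 0 -0.1 -1; 0 0 -0.0333 0.0067 -0.0267 -0.1467 -1; 0 0 -0.1 0.02 -0.0867 -0.1533 -1; 0 0 -0.1667 0.04 -0.1533 -0.1533 -1; 0 0 -0.2333 0.0573 -0.22 -0.1533 -1; 0 0 -0.3 0.0733 -0.2867 -0.1533 -1; 0 0 -0.3667 0.0867 -0.34 -0.1533 -1")

```text
time: 4.2
eef_pos: [0.4495, -0.0434, 0.2033]
tcp_rot: [0.867, 0.499, -0.0, -0.0]
contact_force: [0.8, 0.3, -0.8]
opening: 0.347
finger_force: 49.9
```

```bash
python3 go.py .449,-.0218,.2,60 .449,-.0218,.09,60
```

```text
t 4.2 pos [ 0.4495 -0.0434  0.2033] psi 59.9 z [-0.  0. -1.] open 0.35 F [ 0.8  0.3 -0.8] 49.9
.449,-.0218,.2,60 rot [-0.  -0.  -0.1] shift [ 18.5 -11.2   3.3] reach 0.45
.449,-.0218,.09,60 rot [-0.  -0.  -0.1] shift [ 18.5 -11.2 113.3] reach 0.45
```

In the tool's units: 113 mm / 750 = 0.1507, 112 mm / 750 = 0.1493.

>>> send_rows(rows="0 0 0 0.012 -0.008 0 -1; 0 0 0 0.024 -0.0147 0.0267 -1; 0 0 0 0.024 -0.0147 0.08 -1; 0 0 0 0.024 -0.0147 0.1267 -1; 0 0 0 0.024 -0.0147 0.144 -1; 0 0 0 0.024 -0.0147 0.1493 -1; 0 0 0 0.024 -0.0147 0.1507 -1; 0 0 0 0.024 -0.0147 0.1507 -1")

```text
time: 5.2
eef_pos: [0.4509, -0.0247, 0.0921]
tcp_rot: [0.868, 0.497, 0.001, 0.001]
contact_force: [0.3, 0.4, -1.5]
opening: 0.346
finger_force: 49.9
```

>>> send_rows(rows="0 0 0 0 0 0 1; 0 0 0 0 0 0 1; 0 0 0 0 0 0 1; 0 0 0 0 0 0 1; 0 0 0 0 0 -0.04 1; 0 0 0 0 0 -0.1067 1; 0 0 0 0 0 -0.1733 1; 0 0 0 0 0 -0.1867 1")

```text
time: 6.2
eef_pos: [0.4519, -0.0249, 0.2352]
tcp_rot: [0.868, 0.497, 0.003, 0.003]
contact_force: [1.0, 0.7, 0.2]
opening: 1.002
finger_force: 0.0
```

```bash
python3 go.py .4626,.3044,.23,95 .4626,.3044,.109,95; python3 - <<'E'
from fit import *
p=shot('top'); d,_=masks(p)
for n,q,z in(('tower',(.449,-.0218,np.radians(60)),.03),('gourd',(.4626,.3044,0),.03)):
    x,f=fit([p],n,q[:2],z,(q[2],)); print(n,np.round(x,4),np.degrees(x[2]),f)
E
```

```text
t 6.2 pos [ 0.4519 -0.0249  0.2352] psi 59.6 z [ 0.008 -0.002 -1.   ] open 1.0 F [1.  0.7 0.2] 0.0
.4626,.3044,.23,95 rot [  0.5   0.  -35.4] shift [ 289.4 -157.6    4.6] reach 0.554
.4626,.3044,.109,95 rot [  0.5   0.  -35.4] shift [ 289.1 -158.5  125.6] reach 0.554
tower [ 0.4841 -0.0867  1.0324] 59.14952049123161 0.848936170212766
gourd [ 0.4611  0.3034 -0.0742] -4.251598343978311 0.07230142566191444
```

In the tool's units: 289 mm / 750 = 0.3853, -158 mm / 750 = -0.2107, -35 degrees / 120 = -0.2917.

>>> send_rows(rows="0 0 -0.0417 0.04 -0.02 0 1; 0 0 -0.1 0.1 -0.0533 0 1; 0 0 -0.1583 0.1667 -0.0907 0 1; 0 0 -0.2167 0.2333 -0.1267 0 1; 0 0 -0.275 0.3 -0.1627 0 1; 0 0 -0.2917 0.3533 -0.1933 0 1; 0 0 -0.2917 0.3853 -0.2107 0.0067 1; 0 0 -0.2917 0.3853 -0.2107 0.0067 1")

```text
time: 7.25
eef_pos: [0.4584, 0.3057, 0.2227]
tcp_rot: [0.677, 0.736, -0.002, -0.001]
contact_force: [0.2, -0.6, -0.2]
opening: 1.001
finger_force: 0.0
```

```bash
python3 go.py .462,.304,.109,95; python3 - <<'E'
from h import *
p=shot('side','s1.png'); w=shot('wrist')
i=cv2.imread('pics/s1.png'); j=cv2.cvtColor(w['color'],cv2.COLOR_RGB2BGR)
cv2.imwrite('pics/m1.png',np.hstack([cv2.resize(i[120:400,150:440],(400,386)),cv2.resize(j,(400,300))[:,:] if 0 else cv2.resize(j,(400,386))]))
print(proj(w,[.462,.304,.136]),proj(w,[.462,.304,.03]),560)
E
```

```text
t 7.25 pos [0.4584 0.3057 0.2227] psi 94.7 z [-0.005 -0.002 -1.   ] open 1.0 F [ 0.2 -0.6 -0.2] 0.0
.462,.304,.109,95 rot [-0.3  0.1 -0.3] shift [ -1.8   4.  113.7] reach 0.553
[283.02194699 210.03402547] [282.33650103 184.8256816 ] 560
```

View pics/m1.png

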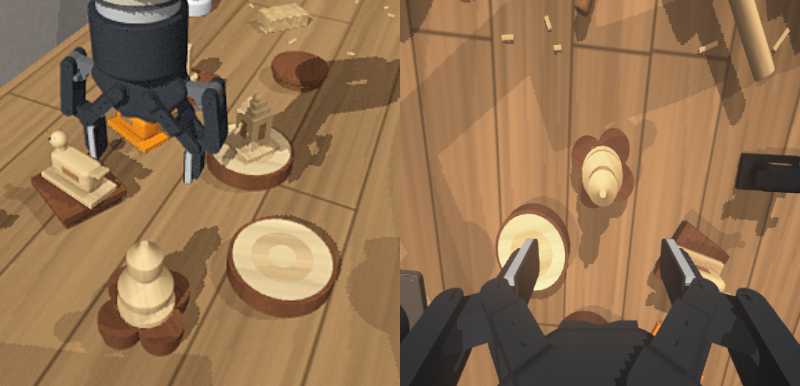

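The left panel shows the tower upright on the slice. The right panel shows the gourd's tip where predicted, (281,212) against (283,210).

In the tool's units: 114 mm / 750 = 0.152, 105 mm / 750 = 0.14.

>>> send_rows(rows="0 0 0 -0.0027 0.0053 0.0533 1; 0 0 0 -0.0027 0.0053 0.1067 1; 0 0 0 -0.0027 0.0053 0.14 1; 0 0 0 -0.0027 0.0053 0.152 1; 0 0 0 -0.0027 0.0053 0.152 -1; 0 0 0 -0.0027 0.0053 0.152 -1; 0 0 0 -0.0027 0.0053 0.152 -1; 0 0 0 -0.0027 0.0053 0.152 -1")

```text
time: 8.35
eef_pos: [0.4643, 0.3034, 0.1127]
tcp_rot: [0.678, 0.735, 0.0, 0.0]
contact_force: [-3.3, -0.3, 5.8]
opening: 0.147
finger_force: 14.8
```

```bash
python3 go.py .54,0,.24,60 .449,-.306,.24,50
```

```text
t 8.35 pos [0.4643 0.3034 0.1127] psi 94.6 z [ 0.001  0.    -1.   ] open 0.15 F [-3.3 -0.3  5.8] 14.8
.54,0,.24,60 rot [ 0.  -0.  34.6] shift [-308.4   51.3 -127.4] reach 0.54
.449,-.306,.24,50 rot [ 0.  -0.  44.6] shift [-606.2  -63.8 -127.6] reach 0.543
```

```bash
python3 - <<'E'
from h import *
p=shot('side'); w=shot('wrist')
i,j=[cv2.cvtColor(k['color'],cv2.COLOR_RGB2BGR) for k in(p,w)]
cv2.imwrite('pics/m2.png',np.hstack([cv2.resize(i[200:380,190:340],(400,480)),cv2.resize(j[60:400,140:420],(395,480))]))
E
python3 go.py
```

```text
t 8.45 pos [0.4639 0.3034 0.1127] psi 94.6 z [-0.  0. -1.] open 0.11 F [-2.3  0.5  4.6] 46.1
```

View pics/m2.png

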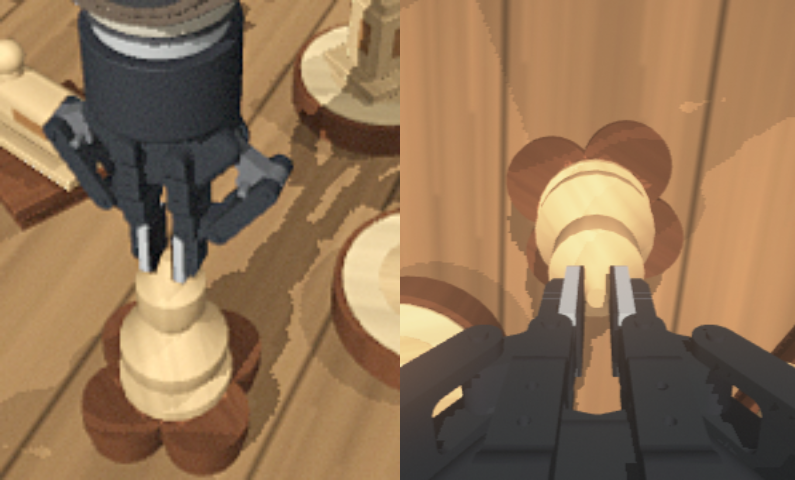

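The pads closed above the band and slid onto the cone, because they sit farther back when part open. The gourd is still upright. I'll open, go 17 mm lower and grip again.

In the tool's units: 15 mm / 750 = 0.02, 8 mm / 750 = 0.0107.

>>> send_rows(rows="0 0 0 0 0 0 1; 0 0 0 0 0 0 1; 0 0 0 0 0 0 1; 0 0 0 0 0 0 1; 0 0 0 0 0 0.0107 1; 0 0 0 0 0 0.02 1; 0 0 0 0 0 0.02 1; 0 0 0 0 0 0.02 1")

```text
time: 9.45
eef_pos: [0.4641, 0.3031, 0.0966]
tcp_rot: [0.678, 0.735, -0.0, -0.0]
contact_force: [0.0, 0.3, 0.2]
opening: 0.999
finger_force: 0.0
```

>>> send_rows(rows="0 0 0 0 0 0 -1; 0 0 0 0 0 0 -1; 0 0 0 0 0 0 -1; 0 0 0 0 0 0 -1; 0 0 0 0 0 0 -1; 0 0 0 0 0 0 -1")

```text
time: 10.2
eef_pos: [0.4641, 0.3034, 0.0975]
tcp_rot: [0.678, 0.735, 0.0, -0.0]
contact_force: [-2.9, -0.7, 5.3]
opening: 0.424
finger_force: 49.7
```

```bash
python3 go.py .54,0,.24,60 .449,-.306,.24,50;  python3 - <<'E'
from h import *
p=shot('side'); w=shot('wrist')
i,j=[cv2.cvtColor(k['color'],cv2.COLOR_RGB2BGR) for k in(p,w)]
cv2.imwrite('pics/m3.png',np.hstack([cv2.resize(i[200:380,190:340],(400,480)),cv2.resize(j[60:400,140:420],(395,480))]))
E
```

```text
t 10.2 pos [0.4641 0.3034 0.0975] psi 94.6 z [-0.  0. -1.] open 0.42 F [-2.9 -0.7  5.3] 49.7
.54,0,.24,60 rot [-0.  -0.  34.6] shift [-308.4   51.5 -142.6] reach 0.54
.449,-.306,.24,50 rot [-0.  -0.  44.6] shift [-606.2  -63.7 -142.7] reach 0.543
```

View pics/m3.png

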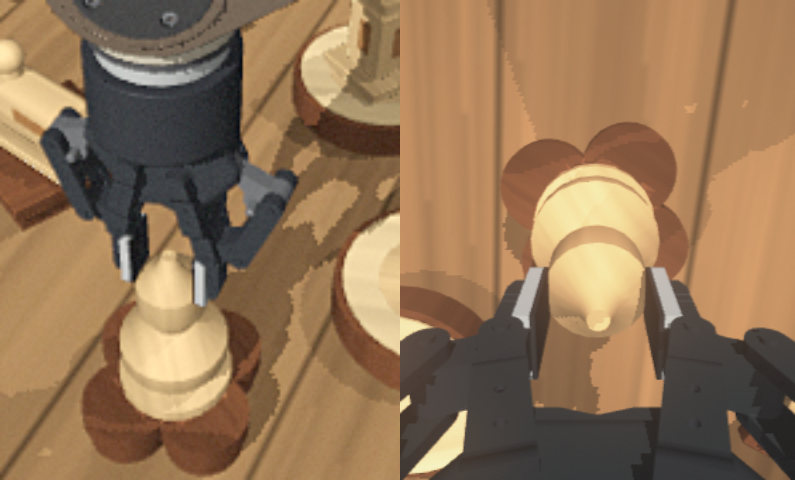

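Opening 0.42 (about 36 mm) suggests the pads are still at the shoulder just above the band. I'll go 8 mm lower once more.

In the tool's units: 8 mm / 750 = 0.0107, 4 mm / 750 = 0.0053.

>>> send_rows(rows="0 0 0 0 0 0 1; 0 0 0 0 0 0 1; 0 0 0 0 0 0 1; 0 0 0 0 0 0.0053 1; 0 0 0 0 0 0.0107 1; 0 0 0 0 0 0.0107 1; 0 0 0 0 0 0.0107 1")

```text
time: 11.18
eef_pos: [0.4641, 0.3032, 0.0886]
tcp_rot: [0.678, 0.735, -0.0, -0.0]
contact_force: [0.1, 0.5, 0.3]
opening: 1.0
finger_force: 0.0
```

>>> send_rows(rows="0 0 0 0 0 0 -1; 0 0 0 0 0 0 -1; 0 0 0 0 0 0 -1; 0 0 0 0 0 0 -1; 0 0 0 0 0 0 -1; 0 0 0 0 0 0 -1")

```text
time: 11.92
eef_pos: [0.464, 0.3033, 0.0892]
tcp_rot: [0.678, 0.735, -0.0, -0.0]
contact_force: [-3.1, -0.3, 5.4]
opening: 0.44
finger_force: 50.5
```

```bash
python3 go.py .54,0,.24,60 .449,-.306,.24,50
```

```text
t 11.93 pos [0.464  0.3033 0.0892] psi 94.6 z [-0.  0. -1.] open 0.44 F [-3.1 -0.3  5.4] 50.5
.54,0,.24,60 rot [-0.  -0.  34.6] shift [-308.4   51.5 -150.8] reach 0.54
.449,-.306,.24,50 rot [-0.  -0.  44.6] shift [-606.1  -63.6 -150.9] reach 0.543
```

In the tool's units: -200 mm / 750 = -0.2667, -150 mm / 750 = -0.2, 30 degrees / 120 = 0.25.

>>> send_rows(rows="0 0 0 0 0 -0.0133 -1; 0 0 0 0 0 -0.0533 -1; 0 0 0 0 0 -0.1067 -1; 0 0 0.0333 -0.02 0 -0.16 -1; 0 0 0.0833 -0.0733 0.02 -0.1867 -1; 0 0 0.1417 -0.1333 0.04 -0.1933 -1; 0 0 0.2 -0.2 0.0533 -0.1933 -1; 0 0 0.25 -0.2667 0.0627 -0.1933 -1")

```text
time: 12.92
eef_pos: [0.5271, 0.1059, 0.2333]
tcp_rot: [0.846, 0.533, 0.0, 0.0]
contact_force: [0.3, -0.1, -1.5]
opening: 0.439
finger_force: 50.7
```

```bash
python3 go.py .449,-.306,.236,50
```

```text
t 12.93 pos [0.5271 0.1059 0.2333] psi 64.4 z [ 0. -0. -1.] open 0.44 F [ 0.3 -0.1 -1.5] 50.7
.449,-.306,.236,50 rot [ 0.  -0.  14.4] shift [-405.2  107.7   -2.6] reach 0.543
```

In the tool's units: -405 mm / 750 = -0.54, -370 mm / 750 = -0.4933, 14 degrees / 120 = 0.1167.

>>> send_rows(rows="0 0 0 -0.0533 0.0133 0 -1; 0 0 0.0333 -0.1267 0.0333 0 -1; 0 0 0.0667 -0.2 0.0533 0 -1; 0 0 0.1 -0.2733 0.072 0 -1; 0 0 0.1167 -0.3467 0.092 0 -1; 0 0 0.1167 -0.42 0.112 0 -1; 0 0 0.1167 -0.4933 0.132 0 -1; 0 0 0.1167 -0.54 0.144 0 -1")

```text
time: 13.92
eef_pos: [0.4495, -0.3071, 0.2331]
tcp_rot: [0.905, 0.426, -0.0, 0.0]
contact_force: [0.7, 0.8, -2.0]
opening: 0.441
finger_force: 50.8
```

```bash
python3 go.py .449,-.306,.090,50; python3 - <<'E'
from fit import *
p=shot('top'); w=shot('wrist')
x,f=fit([p],'stand_round',(.449,-.306),0); print(np.round(x,4),f)
x,f=fit([p],'gourd',(.449,-.306),.177); print(np.round(x,4),f)
E
```

```text
t 13.93 pos [ 0.4495 -0.3071  0.2331] psi 50.5 z [-0. -0. -1.] open 0.44 F [ 0.7  0.8 -2. ] 50.8
.449,-.306,.090,50 rot [-0.   0.   0.5] shift [  0.6  -1.1 143.1] reach 0.543
[ 0.4494 -0.3112  0.2429] 0.06635891517599535
[ 0.4463 -0.3093 -0.0126] 0.5778894472361809
```

In the tool's units: 142 mm / 750 = 0.1893, 141 mm / 750 = 0.188.

>>> send_rows(rows="0 0 0 0.0013 0.0013 0.04 -1; 0 0 0 0.0013 0.0013 0.1 -1; 0 0 0 0.0013 0.0013 0.1533 -1; 0 0 0 0.0013 0.0013 0.176 -1; 0 0 0 0.0013 0.0013 0.184 -1; 0 0 0 0.0013 0.0013 0.188 -1; 0 0 0 0.0013 0.0013 0.1893 -1; 0 0 0 0.0013 0.0013 0.1893 -1")

```text
time: 15.02
eef_pos: [0.4525, -0.305, 0.0928]
tcp_rot: [0.904, 0.427, 0.0, 0.001]
contact_force: [0.1, -0.2, -1.6]
opening: 0.442
finger_force: 50.8
```

>>> send_rows(rows="0 0 0 0 0 0 1; 0 0 0 0 0 0 1; 0 0 0 0 0 0 1; 0 0 0 0 0 0 1; 0 0 0 0 0 -0.04 1; 0 0 0 0 0 -0.1067 1; 0 0 0 0 0 -0.16 1; 0 0 0 0 0 -0.1867 1")

```text
time: 16.02
eef_pos: [0.4527, -0.3052, 0.2346]
tcp_rot: [0.904, 0.427, 0.001, 0.002]
contact_force: [-0.1, 0.4, -0.6]
opening: 0.999
finger_force: 0.0
```

```bash
python3 go.py .6402,-.1509,.22,99.7 .6402,-.1509,.076,99.7; python3 - <<'E'
from fit import *
p=shot('top','t2.png')
for n,z in (('stand_round',0),('gourd',.03)):
    x,f=fit([p],n,(.449,-.308),z); print(n,np.round(x,4),f)
x,f=fit([p],'stand_lobed',(.463,.3045),0,np.radians([-30])); print(np.round(x,4),f,np.degrees(x[2]))
x,f=fit([p],'finial',(.64,-.15),0.03,np.radians([10])); print(np.round(x,4),f,np.degrees(x[2]))
E
```

```text
t 16.02 pos [ 0.4527 -0.3052  0.2346] psi 50.6 z [ 0.003 -0.003 -1.   ] open 1.0 F [-0.1  0.4 -0.6] 0.0
.6402,-.1509,.22,99.7 rot [  0.2   0.1 -49.1] shift [238.3  46.8  14.7] reach 0.658
.6402,-.1509,.076,99.7 rot [  0.2   0.1 -49.1] shift [238.3  46.2 158.7] reach 0.658
stand_round [ 0.4485 -0.3112 -0.0863] 0.178006329113924
gourd [ 0.4519 -0.3039  0.5132] 0.7571026362938316
[ 0.4636  0.3047 -0.4974] 0.09022201228153048 -28.4979287074757
[ 0.6402 -0.1509  0.1695] 0.14267515923566876 9.714094191221438
```

In the tool's units: 238 mm / 750 = 0.3173, 225 mm / 750 = 0.3, -49 degrees / 120 = -0.4083.

>>> send_rows(rows="0 0 -0.05 0.0267 0.0053 0 1; 0 0 -0.1167 0.0867 0.0173 0 1; 0 0 -0.1833 0.1467 0.0293 0 1; 0 0 -0.25 0.2067 0.04 0 1; 0 0 -0.3167 0.26 0.0507 0.0067 1; 0 0 -0.375 0.3 0.0587 0.0133 1; 0 0 -0.4083 0.3173 0.0627 0.02 1; 0 0 -0.4083 0.3173 0.0627 0.02 1")

```text
time: 17.08
eef_pos: [0.6387, -0.1493, 0.2136]
tcp_rot: [0.645, 0.764, -0.001, -0.002]
contact_force: [-0.9, -0.1, 0.6]
opening: 0.999
finger_force: 0.0
```

```bash
python3 go.py .6402,-.1509,.074,99.7; python3 - <<'E'
from fit import *
p=shot('top','t3.png'); w=shot('wrist')
for n,z in (('stand_round',0),('gourd',.03)):
    x,f=fit([p],n,(.449,-.308),z); print(n,np.round(x,4),f)
j=cv2.cvtColor(w['color'],cv2.COLOR_RGB2BGR); i=cv2.imread('pics/t3.png')
draw(j,w,'finial',(.6402,-.1509,.1695),.03,(255,0,255)); draw(i,p,'gourd',x,.03,(255,0,255))
cv2.imwrite('pics/m4.png',np.hstack([cv2.resize(i[190:310,370:490],(390,390)),cv2.resize(j[80:360,140:420],(390,390))]))
E
```

```text
t 17.07 pos [ 0.6387 -0.1493  0.2136] psi 99.6 z [-0.005  0.002 -1.   ] open 1.0 F [-0.9 -0.1  0.6] 0.0
.6402,-.1509,.074,99.7 rot [-0.2 -0.1 -0.1] shift [ -2.1   1.8 139.6] reach 0.658
stand_round [ 0.4481 -0.3033 -0.1132] 0.1693907875185735
gourd [ 0.4518 -0.3037  0.358 ] 0.663387210119466
```

View pics/m4.png

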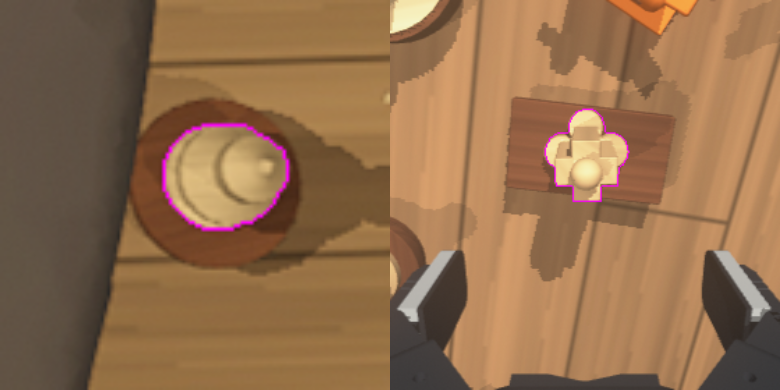

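The gourd stands upright near the middle of the round stand, and I'll check its centring once the view is clear. The finial overlay matches the wrist picture exactly.

In the tool's units: 139 mm / 750 = 0.1853, 138 mm / 750 = 0.184.

>>> send_rows(rows="0 0 0 -0.0027 0.0027 0.06 1; 0 0 0 -0.0027 0.0027 0.1267 1; 0 0 0 -0.0027 0.0027 0.1733 1; 0 0 0 -0.0027 0.0027 0.184 1; 0 0 0 -0.0027 0.0027 0.1853 1; 0 0 0 -0.0027 0.0027 0.1853 -1; 0 0 0 -0.0027 0.0027 0.1853 -1; 0 0 0 -0.0027 0.0027 0.1853 -1")

```text
time: 18.18
eef_pos: [0.6423, -0.1526, 0.0799]
tcp_rot: [0.646, 0.764, -0.0, 0.001]
contact_force: [-2.8, 0.2, 5.5]
opening: 0.498
finger_force: 50.3
```

>>> send_rows(rows="0 0 0 0 0 0 -1; 0 0 0 0 0 0 -1; 0 0 0 0 0 0 -1")

```text
time: 18.55
eef_pos: [0.6423, -0.1526, 0.0799]
tcp_rot: [0.646, 0.764, -0.0, 0.001]
contact_force: [-2.6, -0.6, 5.4]
opening: 0.495
finger_force: 50.4
```

```bash
python3 go.py .4636,.3047,.22,61.5
```

```text
t 18.55 pos [ 0.6423 -0.1526  0.0799] psi 99.6 z [ 0.001 -0.001 -1.   ] open 0.49 F [-2.6 -0.6  5.4] 50.4
.4636,.3047,.22,61.5 rot [ 0.1  0.1 38.1] shift [ 480.5  -99.9 -140.9] reach 0.555
```

In the tool's units: 270 mm / 750 = 0.36, -140 mm / 750 = -0.1867, 34 degrees / 120 = 0.2833.

>>> send_rows(rows="0 0 0 0 0 -0.0267 -1; 0 0 0 0 0 -0.08 -1; 0 0 0 0.0067 0 -0.1467 -1; 0 0 0.05 0.0667 -0.0133 -0.1867 -1; 0 0 0.1083 0.14 -0.0293 -0.1867 -1; 0 0 0.1667 0.2133 -0.044 -0.1867 -1; 0 0 0.225 0.2867 -0.06 -0.1867 -1; 0 0 0.2833 0.36 -0.0747 -0.1867 -1")

```text
time: 19.55
eef_pos: [0.5405, 0.1066, 0.2182]
tcp_rot: [0.842, 0.54, 0.0, -0.0]
contact_force: [0.5, 0.3, -1.8]
opening: 0.491
finger_force: 51.5
```

```bash
python3 go.py .463,.303,.22,61.5
```

```text
t 19.55 pos [0.5405 0.1066 0.2182] psi 65.3 z [ 0.001  0.    -1.   ] open 0.49 F [ 0.5  0.3 -1.8] 51.5
.463,.303,.22,61.5 rot [ 0.  -0.   3.8] shift [ 146.1 -152.4   -1.7] reach 0.553
```

In the tool's units: -152 mm / 750 = -0.2027, 146 mm / 750 = 0.1947, 4 degrees / 120 = 0.0333.

>>> send_rows(rows="0 0 0.0167 0.0467 -0.0493 0 -1; 0 0 0.0333 0.0933 -0.0973 0 -1; 0 0 0.0333 0.14 -0.1467 0 -1; 0 0 0.0333 0.1733 -0.1813 0 -1; 0 0 0.0333 0.1893 -0.1973 0 -1; 0 0 0.0333 0.1947 -0.2027 0 -1; 0 0 0.0333 0.1947 -0.2027 0 -1")

```text
time: 20.42
eef_pos: [0.4639, 0.3001, 0.2177]
tcp_rot: [0.859, 0.512, -0.0, 0.0]
contact_force: [0.6, -1.1, -1.7]
opening: 0.493
finger_force: 51.5
```

```bash
python3 go.py .463,.303,.081,61.5
```

```text
t 20.43 pos [0.4639 0.3001 0.2177] psi 61.6 z [ 0.    -0.001 -1.   ] open 0.49 F [ 0.6 -1.1 -1.7] 51.5
.463,.303,.081,61.5 rot [0.  0.  0.1] shift [  2.2  -2.2 136.7] reach 0.553
```

In the tool's units: 138 mm / 750 = 0.184, 136 mm / 750 = 0.1813.

>>> send_rows(rows="0 0 0 0.0027 -0.0027 0.0533 -1; 0 0 0 0.0027 -0.0027 0.1133 -1; 0 0 0 0.0027 -0.0027 0.16 -1; 0 0 0 0.0027 -0.0027 0.176 -1; 0 0 0 0.0027 -0.0027 0.1813 -1; 0 0 0 0.0027 -0.0027 0.184 -1; 0 0 0 0.0027 -0.0027 0.184 -1; 0 0 0 0.0027 -0.0027 0.184 -1")

```text
time: 21.42
eef_pos: [0.4634, 0.3036, 0.0808]
tcp_rot: [0.859, 0.512, 0.001, 0.0]
contact_force: [-0.0, 0.2, -2.4]
opening: 0.489
finger_force: 51.5
```

```bash
python3 go.py .463,.303,.080,61.5
```

```text
t 21.43 pos [0.4634 0.3036 0.0808] psi 61.6 z [ 0.002  0.001 -1.   ] open 0.49 F [-0.   0.2 -2.4] 51.5
.463,.303,.080,61.5 rot [ 0.1 -0.1  0.1] shift [-0.8 -0.   0.8] reach 0.553
```

In the tool's units: -135 mm / 750 = -0.18, -120 mm / 750 = -0.16.

>>> send_rows(rows="0 0 0 0 0 0 1; 0 0 0 0 0 0 1; 0 0 0 0 0 0 1; 0 0 0 0 0 0 1; 0 0 0 0 0 -0.04 1; 0 0 0 0 0 -0.1067 1; 0 0 0 0 0 -0.16 1; 0 0 0 0 0 -0.18 1")

```text
time: 22.42
eef_pos: [0.4641, 0.3039, 0.2179]
tcp_rot: [0.859, 0.512, 0.003, 0.0]
contact_force: [0.4, -0.8, -0.8]
opening: 1.002
finger_force: 0.0
```

```bash
python3 go.py .6473,.1701,.21,-13.5; python3 - <<'E'
from fit import *
p=shot('top')
for n,q,z,y in (('stand_oblong',(.6437,-.153),0,3),('duck',(.647,.17),.03,-13)):
    x,f=fit([p],n,q,z,np.radians([y])); print(n,np.round(x,4),f,np.degrees(x[2]))
E
```

```text
t 22.43 pos [0.4641 0.3039 0.2179] psi 61.6 z [ 0.005  0.002 -1.   ] open 1.0 F [ 0.4 -0.8 -0.8] 0.0
.6473,.1701,.21,-13.5 rot [ 0.  -0.3 75.1] shift [-30.5 224.8   8.5] reach 0.669
stand_oblong [ 0.6446 -0.1556  0.0297] 0.10376991838321026 1.7028592711096397
duck [ 0.6473  0.1708 -0.2172] 0.10719874804381846 -12.443551178563647
```

In the tool's units: 225 mm / 750 = 0.3, 215 mm / 750 = 0.2867, 75 degrees / 120 = 0.625.

>>> send_rows(rows="0 0 0.0833 -0.004 0.02 0 1; 0 0 0.1667 -0.0093 0.06 0 1; 0 0 0.25 -0.0147 0.1067 0 1; 0 0 0.3333 -0.02 0.1533 0 1; 0 0 0.4167 -0.0267 0.2 0 1; 0 0 0.5 -0.0333 0.2467 0 1; 0 0 0.5667 -0.0387 0.2867 0.0053 1; 0 0 0.625 -0.04 0.3 0.0107 1")

```text
time: 23.48
eef_pos: [0.6465, 0.1682, 0.2034]
tcp_rot: [0.993, -0.12, -0.002, 0.001]
contact_force: [-0.3, -0.2, 0.4]
opening: 0.997
finger_force: 0.0
```

```bash
python3 go.py .6473,.1705,.064,-13; python3 - <<'E'
from fit import *
p=shot('top','t4.png'); w=shot('wrist')
for n,z,q,y in (('finial',.03,(.4636,.3047),-28),('stand_lobed',0,(.4636,.3047),-28)):
    x,f=fit([p],n,q,z,[np.radians(y)]); print(n,np.round(x,4),f,np.degrees(x[2]))
j=cv2.cvtColor(w['color'],cv2.COLOR_RGB2BGR); i=cv2.imread('pics/t4.png')
draw(j,w,'duck',(.6473,.1705,np.radians(-13)),.03,(255,0,255))
cv2.imwrite('pics/m5.png',np.hstack([cv2.resize(i[190:310,90:210],(390,390)),cv2.resize(j[60:360,110:410],(390,390))]))
E
```

```text
t 23.48 pos [0.6465 0.1682 0.2034] psi -13.8 z [-0.004 -0.001 -1.   ] open 1.0 F [-0.3 -0.2  0.4] 0.0
.6473,.1705,.064,-13 rot [ 0.1  0.2 -0.8] shift [  0.7  -2.6 139.4] reach 0.669
finial [ 0.4259  0.3223 -0.4099] 0.8859229747675963 -23.48828568304031
stand_lobed [ 0.4586  0.2997 -0.6187] 1.0 -35.44845133670071
```

View pics/m5.png

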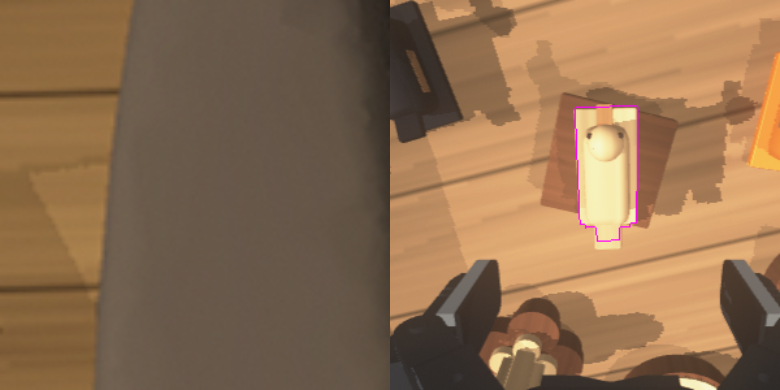

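The duck overlay matches and lies along the gripper. The finial stands on its lobed stand at the bottom of the wrist panel.

In the tool's units: 139 mm / 750 = 0.1853, 136 mm / 750 = 0.1813, -1 degrees / 120 = -0.0083.

>>> send_rows(rows="0 0 -0.0083 0 -0.0027 0.06 1; 0 0 -0.0083 0.0013 -0.0027 0.1267 1; 0 0 -0.0083 0.0013 -0.0027 0.1707 1; 0 0 -0.0083 0.0013 -0.0027 0.1813 1; 0 0 -0.0083 0.0013 -0.0027 0.1853 1; 0 0 -0.0083 0.0013 -0.0027 0.1853 -1; 0 0 -0.0083 0.0013 -0.0027 0.1853 -1; 0 0 -0.0083 0.0013 -0.0027 0.1853 -1")

```text
time: 24.58
eef_pos: [0.6485, 0.1716, 0.069]
tcp_rot: [0.994, -0.108, 0.001, -0.0]
contact_force: [0.1, 0.4, -0.5]
opening: 0.377
finger_force: 0.0
```

>>> send_rows(rows="0 0 0 0 0 0 -1; 0 0 0 0 0 0 -1; 0 0 0 0 0 0 -1")

```text
time: 24.95
eef_pos: [0.6477, 0.1715, 0.0677]
tcp_rot: [0.994, -0.108, -0.0, -0.0]
contact_force: [0.4, -0.3, 0.6]
opening: -0.003
finger_force: 0.0
```

```bash
python3 go.py .6445,-.155,.2,2.5
```

```text
t 24.95 pos [0.6477 0.1715 0.0677] psi -12.4 z [-0.  0. -1.] open -0.0 F [ 0.4 -0.3  0.6] 0.0
.6445,-.155,.2,2.5 rot [ -0.    0.  -14.9] shift [  67.1  319.6 -132.3] reach 0.663
```

```bash
python3 - <<'E'
from h import *
p=shot('side'); w=shot('wrist')
i,j=[cv2.cvtColor(k['color'],cv2.COLOR_RGB2BGR) for k in(p,w)]
s=ctrl.get_state(); t=s['eef_pos']; T=R.from_quat(s['tcp_rot']).as_matrix()
for im,c in((i,p),(j,w)):
    for d,col in((0,(0,0,255)),(.022,(255,0,0))): cv2.circle(im,tuple(int(round(v)) for v in proj(c,t+T[:,2]*d)),1,col,-1)
cv2.imwrite('pics/m6.png',np.hstack([cv2.resize(i[150:310,130:290],(400,400)),cv2.resize(j[60:400,110:450],(400,400))]))
E
```

```text
(no output)
```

View pics/m6.png

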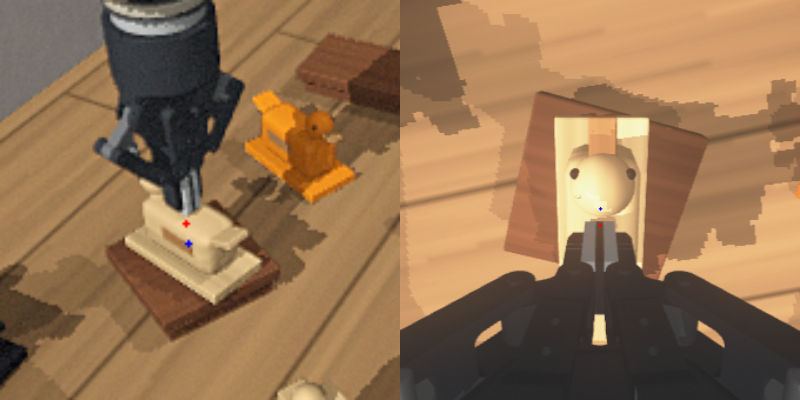

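The overlay shows the real fingertips about 35 mm above the position computed from the reported TCP: closed tips at about z 0.081 instead of 0.046. That explains the earlier high grips too. The duck is untouched, so I'll rise, open, go 40 mm lower and grip the flanks.

In the tool's units: -25 mm / 750 = -0.0333, -20 mm / 750 = -0.0267.

>>> send_rows(rows="0 0 0 0 0 -0.0267 0; 0 0 0 0 0 -0.0333 1; 0 0 0 0 0 -0.0333 1; 0 0 0 0 0 -0.0333 1; 0 0 0 0 0 -0.0333 1; 0 0 0 0 0 -0.0133 1; 0 0 0 0 0 0.0133 1; 0 0 0 0 0 0.0267 1")

```text
time: 26.05
eef_pos: [0.646, 0.1713, 0.0444]
tcp_rot: [0.994, -0.108, -0.002, 0.001]
contact_force: [0.3, 0.2, 0.5]
opening: 0.999
finger_force: 0.0
```

In the tool's units: 20 mm / 750 = 0.0267, 19 mm / 750 = 0.0253.

>>> send_rows(rows="0 0 0 0 0 0.0107 1; 0 0 0 0 0 0.0187 1; 0 0 0 0 0 0.0253 1; 0 0 0 0 0 0.0267 1; 0 0 0 0 0 0.0267 1")

```text
time: 26.68
eef_pos: [0.648, 0.1716, 0.028]
tcp_rot: [0.994, -0.108, 0.0, -0.0]
contact_force: [0.3, 0.1, 0.1]
opening: 0.999
finger_force: 0.0
```

>>> send_rows(rows="0 0 0 0 0 0 -1; 0 0 0 0 0 0 -1; 0 0 0 0 0 0 -1; 0 0 0 0 0 0 -1; 0 0 0 0 0 0 -1; 0 0 0 0 0 0 -1")

```text
time: 27.42
eef_pos: [0.6481, 0.1716, 0.0281]
tcp_rot: [0.994, -0.108, 0.0, -0.0]
contact_force: [0.2, -1.0, 2.2]
opening: 0.418
finger_force: 51.9
```

```bash
python3 go.py .6445,-.155,.16,2.5
```

```text
t 27.43 pos [0.6481 0.1716 0.0281] psi -12.4 z [ 0.001 -0.    -1.   ] open 0.42 F [ 0.2 -1.   2.2] 51.9
.6445,-.155,.16,2.5 rot [ -0.   -0.  -14.9] shift [  66.8  319.7 -131.9] reach 0.663
```

In the tool's units: 265 mm / 750 = 0.3533, -132 mm / 750 = -0.176, -15 degrees / 120 = -0.125.

>>> send_rows(rows="0 0 0 0 0 -0.0267 -1; 0 0 0 0 0 -0.08 -1; 0 0 0 0 0.0067 -0.1467 -1; 0 0 -0.0333 0.0133 0.0667 -0.176 -1; 0 0 -0.0667 0.0293 0.14 -0.176 -1; 0 0 -0.1 0.044 0.2133 -0.176 -1; 0 0 -0.125 0.06 0.2867 -0.176 -1; 0 0 -0.125 0.0747 0.3533 -0.176 -1")

```text
time: 28.42
eef_pos: [0.6447, -0.1009, 0.16]
tcp_rot: [1.0, 0.022, -0.0, -0.0]
contact_force: [-0.1, 0.2, -2.3]
opening: 0.419
finger_force: 51.5
```

```bash
python3 go.py .6446,-.1555,.16,2; python3 - <<'E'
from fit import *
p=shot('top')
x,f=fit([p],'stand_square',(.65,.171),0,[np.radians(-28)]); print(np.round(x,4),f,np.degrees(x[2]))
x,f=fit([p],'finial',(.463,.304),.03,[np.radians(-28)]); print('fin',np.round(x,4),f,np.degrees(x[2]))
E
```

```text
t 28.43 pos [ 0.6447 -0.1009  0.16  ] psi 2.6 z [-0.001  0.    -1.   ] open 0.42 F [-0.1  0.2 -2.3] 51.5
.6446,-.1555,.16,2 rot [-0.   0.   0.6] shift [-2.5 54.5 -0. ] reach 0.663
[ 0.6488  0.1721 -0.4462] 0.10268948655256727 -25.565606203901865
fin [ 0.4628  0.3072 -0.5274] 0.10748792270531404 -30.21604389887084
```

In the tool's units: 131 mm / 750 = 0.1747, 129 mm / 750 = 0.172.

>>> send_rows(rows="0 0 0 -0.0013 0.0333 0 -1; 0 0 0 -0.0027 0.06 0 -1; 0 0 0 -0.0027 0.072 0.0133 -1; 0 0 0 -0.0027 0.072 0.0667 -1; 0 0 0 -0.0027 0.072 0.1267 -1; 0 0 0 -0.0027 0.072 0.16 -1; 0 0 0 -0.0027 0.072 0.172 -1; 0 0 0 -0.0027 0.072 0.1747 -1")

```text
time: 29.48
eef_pos: [0.6464, -0.1528, 0.029]
tcp_rot: [1.0, 0.023, 0.0, 0.0]
contact_force: [0.7, -0.2, -2.8]
opening: 0.411
finger_force: 51.5
```

```bash
python3 go.py .6446,-.1555,.0285,2
```

```text
t 29.48 pos [ 0.6464 -0.1528  0.029 ] psi 2.6 z [ 0.001 -0.    -1.   ] open 0.41 F [ 0.7 -0.2 -2.8] 51.5
.6446,-.1555,.0285,2 rot [ 0.  -0.   0.6] shift [-1.9  2.6  0.5] reach 0.663
```

Within 3 mm sideways and 1 mm above the stand. I'll release it here.

In the tool's units: -160 mm / 750 = -0.2133, -100 mm / 750 = -0.1333.

>>> send_rows(rows="0 0 0 -0.0027 0.0027 0 -1; 0 0 0 -0.0027 0.0027 0.0013 1; 0 0 0 -0.0027 0.0027 0.0013 1; 0 0 0 -0.0027 0.0027 0.0013 1; 0 0 0 -0.0027 0.0027 0.0013 1; 0 0 0 -0.0027 0.0027 -0.0533 1; 0 0 0 -0.0027 0.0027 -0.1333 1; 0 0 0 -0.0027 0.0027 -0.2133 1")

```text
time: 30.48
eef_pos: [0.6436, -0.1553, 0.19]
tcp_rot: [1.0, 0.022, -0.0, -0.0]
contact_force: [1.7, -0.5, 1.2]
opening: 1.004
finger_force: 0.0
```

```bash
python3 go.py .449,-.0225,.19,60; python3 - <<'E'
from fit import *
p=shot('top')
for n,z,q,y in(('stand_oblong',0,(.6446,-.1556),2),('duck',.03,(.6446,-.155),2),('stand_round',0,(.449,-.307),0),('gourd',.03,(.451,-.305),0)):
    x,f=fit([p],n,q,z,[np.radians(y)]); print(n,np.round(x,4),f,np.degrees(x[2]))
# tower by network, both cameras
for c in('top','side'):
    p=shot(c)
    for r in ctrl.look_for(p,'tower')[:1]: print(c,r['p'],toworld(p,r['position']))
E
```

```text
t 30.48 pos [ 0.6436 -0.1553  0.19  ] psi 2.6 z [-0.001  0.    -1.   ] open 1.0 F [ 1.7 -0.5  1.2] 0.0
.449,-.0225,.19,60 rot [ -0.    0.  -57.4] shift [-188.5 -141.4    0.2] reach 0.45
stand_oblong [ 0.6218 -0.1602  0.0835] 0.375 4.781575330561912
duck [ 0.6237 -0.2002  0.51  ] 0.7938237965485921 29.21865362469499
stand_round [ 0.4483 -0.3027  0.0111] 0.16866566716641684 0.638548904790338
gourd [ 0.4517 -0.3038 -0.1118] 0.6817275747508306 -6.4048259546554105
top 0.83 [ 0.44843976 -0.00907484  0.03906716  1.        ]
side 0.76 [ 0.44303858 -0.00783341  0.06877011  1.        ]
```

In the tool's units: -188 mm / 750 = -0.2507, -175 mm / 750 = -0.2333, -57 degrees / 120 = -0.475.

>>> send_rows(rows="0 0 -0.0667 -0.02 -0.016 0 1; 0 0 -0.1417 -0.06 -0.0453 0 1; 0 0 -0.2167 -0.1067 -0.08 0 1; 0 0 -0.2917 -0.1533 -0.116 0 1; 0 0 -0.3667 -0.2 -0.1507 0 1; 0 0 -0.4417 -0.2333 -0.176 0 1; 0 0 -0.475 -0.2507 -0.188 0 1; 0 0 -0.475 -0.2507 -0.188 0 1")

```text
time: 31.72
eef_pos: [0.4481, -0.0222, 0.1865]
tcp_rot: [0.868, 0.497, -0.001, -0.001]
contact_force: [-0.5, -0.8, 1.0]
opening: 0.998
finger_force: 0.0
```

```bash
python3 go.py .451,-.0235,.19,60; python3 - <<'E'
from fit import *
p=shot('top'); w=shot('wrist')
for n,z,q,y in(('stand_oblong',0,(.6446,-.1556),2),('duck',.03,(.6446,-.155),2)):
    x,f=fit([p],n,q,z,[np.radians(y)]); print(n,np.round(x,4),f,np.degrees(x[2]))
for q in((.451,-.0235),):
    print(proj(w,[*q,.124]),proj(w,[*q,.03]))
j=cv2.cvtColor(w['color'],cv2.COLOR_RGB2BGR)
draw(j,w,'tower',(.451,-.0235,np.radians(60)),.03,(255,0,255))
cv2.imwrite('pics/m7.png',cv2.resize(j[60:360,110:450],(680,600)))
E
```

```text
t 31.73 pos [ 0.4481 -0.0222  0.1865] psi 59.6 z [-0.004  0.001 -1.   ] open 1.0 F [-0.5 -0.8  1. ] 0.0
.451,-.0235,.19,60 rot [-0.2  0.1 -0.4] shift [ 0.4  3.2 -3.5] reach 0.452
stand_oblong [ 0.6425 -0.154   0.0498] 0.2794636556104446 2.8550710098949645
duck [ 0.6439 -0.1553  0.0461] 0.0984496124031008 2.640860629390297
[282.21538048 217.38389477] [281.59156373 190.64406054]
```

View pics/m7.png

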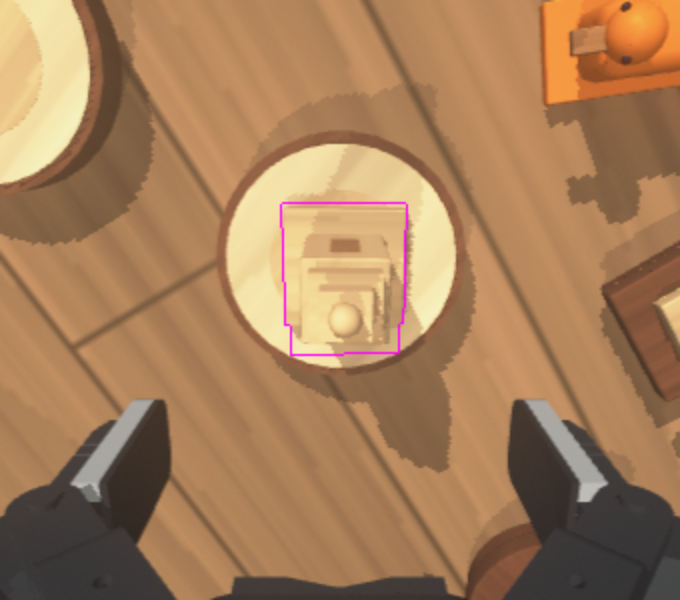

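The tower overlay agrees to about 2 mm, square to the fingers. I'll grip the shaft this time, with TCP about 0.053.

In the tool's units: 133 mm / 750 = 0.1773, 130 mm / 750 = 0.1733.

>>> send_rows(rows="0 0 0 -0.0013 0.0027 0.06 1; 0 0 0 -0.0013 0.004 0.12 1; 0 0 0 -0.0013 0.004 0.16 1; 0 0 0 -0.0013 0.004 0.1733 1; 0 0 0 -0.0013 0.004 0.1773 1; 0 0 0 -0.0013 0.004 0.1773 1; 0 0 0 -0.0013 0.004 0.1773 -1; 0 0 0 -0.0013 0.004 0.1773 -1")

```text
time: 32.83
eef_pos: [0.4526, -0.0255, 0.0567]
tcp_rot: [0.868, 0.497, 0.001, 0.001]
contact_force: [0.1, 0.2, 0.3]
opening: 0.607
finger_force: 0.0
```

>>> send_rows(rows="0 0 0 0 0 0 -1; 0 0 0 0 0 0 -1; 0 0 0 0 0 0 -1; 0 0 0 0 0 0 -1")

```text
time: 33.33
eef_pos: [0.4526, -0.0255, 0.0565]
tcp_rot: [0.868, 0.497, 0.0, 0.0]
contact_force: [-0.9, 0.4, 5.4]
opening: 0.456
finger_force: 53.3
```

```bash
python3 go.py .649,.172,.18,63
```

```text
t 33.33 pos [ 0.4526 -0.0255  0.0565] psi 59.6 z [ 0.001 -0.    -1.   ] open 0.46 F [-0.9  0.4  5.4] 53.3
.649,.172,.18,63 rot [ 0.1 -0.  -3.4] shift [ 269.8   69.5 -123.3] reach 0.671
```

In the tool's units: 240 mm / 750 = 0.32, 195 mm / 750 = 0.26, -3 degrees / 120 = -0.025.

>>> send_rows(rows="0 0 0 0 0 -0.0267 -1; 0 0 0 0 0 -0.08 -1; 0 0 0 0.0067 0 -0.14 -1; 0 0 -0.0167 0.06 0.0133 -0.1667 -1; 0 0 -0.025 0.1267 0.032 -0.1667 -1; 0 0 -0.025 0.1933 0.0493 -0.1667 -1; 0 0 -0.025 0.26 0.0667 -0.1667 -1; 0 0 -0.025 0.32 0.0827 -0.1667 -1")

```text
time: 34.33
eef_pos: [0.6271, 0.1515, 0.1788]
tcp_rot: [0.854, 0.52, -0.001, -0.001]
contact_force: [-1.1, -0.3, -1.0]
opening: 0.46
finger_force: 52.5
```

```bash
python3 go.py .65,.171,.18,63;python3 go.py .65,.171,.057,63
```

```text
t 34.33 pos [0.6271 0.1515 0.1788] psi 62.6 z [-0.003 -0.    -1.   ] open 0.46 F [-1.1 -0.3 -1. ] 52.5
.65,.171,.18,63 rot [-0.1  0.1 -0.4] shift [27.8 11.4 -1.3] reach 0.672
t 34.33 pos [0.6271 0.1515 0.1788] psi 62.6 z [-0.003 -0.    -1.   ] open 0.46 F [-1.1 -0.3 -1. ] 52.5
.65,.171,.057,63 rot [-0.1  0.1 -0.4] shift [ 28.   11.6 121.7] reach 0.672
```

In the tool's units: 120 mm / 750 = 0.16, 117 mm / 750 = 0.156.

>>> send_rows(rows="0 0 0 0.02 0.008 0 -1; 0 0 0 0.036 0.0147 0 -1; 0 0 0 0.0373 0.016 0.0333 -1; 0 0 0 0.0373 0.016 0.0933 -1; 0 0 0 0.0373 0.016 0.14 -1; 0 0 0 0.0373 0.016 0.156 -1; 0 0 0 0.0373 0.016 0.16 -1; 0 0 0 0.0373 0.016 0.16 -1")

```text
time: 35.33
eef_pos: [0.6517, 0.1694, 0.0626]
tcp_rot: [0.855, 0.519, 0.001, 0.001]
contact_force: [-0.5, 0.6, -1.3]
opening: 0.459
finger_force: 52.4
```

```bash
python3 go.py .65,.171,.057,63
```

```text
t 35.33 pos [0.6517 0.1694 0.0626] psi 62.6 z [ 0.003  0.    -1.   ] open 0.46 F [-0.5  0.6 -1.3] 52.4
.65,.171,.057,63 rot [ 0.1 -0.1 -0.4] shift [ 0.7 -2.2  5.6] reach 0.672
```

In the tool's units: 5 mm / 750 = 0.0067, 4 mm / 750 = 0.0053.

>>> send_rows(rows="0 0 0 0.0013 -0.0027 0.0027 -1; 0 0 0 0.0013 -0.0027 0.0053 -1; 0 0 0 0.0013 -0.0027 0.0067 -1; 0 0 0 0.0013 -0.0027 0.0067 -1")

```text
time: 35.83
eef_pos: [0.6494, 0.1715, 0.0566]
tcp_rot: [0.855, 0.519, 0.0, 0.0]
contact_force: [-1.0, -0.3, 3.0]
opening: 0.461
finger_force: 52.9
```

In the tool's units: -160 mm / 750 = -0.2133, -130 mm / 750 = -0.1733.

>>> send_rows(rows="0 0 0 0 0 0 1; 0 0 0 0 0 0 1; 0 0 0 0 0 0 1; 0 0 0 0 0 0 1; 0 0 0 0 0 -0.04 1; 0 0 0 0 0 -0.1067 1; 0 0 0 0 0 -0.1733 1; 0 0 0 0 0 -0.2133 1")

```text
time: 36.83
eef_pos: [0.6503, 0.1714, 0.2195]
tcp_rot: [0.855, 0.519, 0.002, 0.001]
contact_force: [0.3, 0.0, 0.1]
opening: 1.002
finger_force: 0.0
```

```bash
python3 go.py .5,-.5,.25,60 .55,-.1,.25,60
```

```text
t 36.83 pos [0.6503 0.1714 0.2195] psi 62.6 z [ 0.005  0.001 -1.   ] open 1.0 F [0.3 0.  0.1] 0.0
.5,-.5,.25,60 rot [ 0.2 -0.2  2.6] shift [-665.1  176.   -31.5] reach 0.707
.55,-.1,.25,60 rot [ 0.2 -0.2  2.6] shift [-287.    36.2  -31.1] reach 0.559
```

In the tool's units: -410 mm / 750 = -0.5467, -350 mm / 750 = -0.4667.

>>> send_rows(rows="0 0 0 -0.04 0.0053 -0.02 1; 0 0 0 -0.1067 0.0133 -0.04 1; 0 0 0 -0.1733 0.0227 -0.04 1; 0 0 0 -0.24 0.0307 -0.04 1; 0 0 0 -0.3067 0.04 -0.04 1; 0 0 0 -0.3867 0.0533 -0.04 1; 0 0 0 -0.4667 0.0933 -0.04 1; 0 0 0 -0.5467 0.1267 -0.04 1")

```text
time: 37.83
eef_pos: [0.5448, -0.2311, 0.2461]
tcp_rot: [0.855, 0.519, 0.0, 0.0]
contact_force: [0.4, 0.4, 0.6]
opening: 1.002
finger_force: 0.0
```

In the tool's units: -300 mm / 750 = -0.4, -290 mm / 750 = -0.3867.

>>> send_rows(rows="0 0 0 -0.0667 0.02 0 1; 0 0 0 -0.14 0.0467 0 1; 0 0 0 -0.2133 0.0733 0 1; 0 0 0 -0.2867 0.0933 0 1; 0 0 0 -0.3533 0.1067 0 1; 0 0 0 -0.3867 0.1067 0 1; 0 0 0 -0.4 0.1067 0 1; 0 0 0 -0.4 0.1067 0 1")

```text
time: 38.83
eef_pos: [0.4782, -0.5318, 0.2457]
tcp_rot: [0.855, 0.519, 0.0, -0.0]
contact_force: [0.5, -0.1, 0.5]
opening: 1.001
finger_force: 0.0
```

```bash
python3 go.py; python3 - <<'E'
from fit import *
p=shot('top','t9.png'); im=cv2.imread('pics/t9.png')
for a,b,q,ya,yb in(('stand_round','gourd',(.449,-.305),0,0),('stand_square','tower',(.649,.172),-27,-27),('stand_oblong','duck',(.6445,-.155),2,2),('stand_lobed','finial',(.463,.305),-28,-28)):
    for n,z,y in((a,0,ya),(b,.03,yb)):
        x,f=fit([p],n,q,z,[np.radians(y)]); print(n,np.round(x,4),round(f,3),round(np.degrees(x[2]),1)); draw(im,p,n,x,z,(0,255,0) if z==0 else (255,0,255))
s=cv2.cvtColor(shot('side')['color'],cv2.COLOR_RGB2BGR)
cv2.imwrite('pics/m9.png',np.hstack([cv2.resize(im[110:320,110:480],(460,390)),cv2.resize(s[100:400,150:410],(338,390))]))
E
```

```text
t 38.83 pos [ 0.4782 -0.5318  0.2457] psi 62.6 z [ 0.     0.001 -1.   ] open 1.0 F [ 0.5 -0.1  0.5] 0.0
stand_round [ 0.448  -0.3066 -0.0043] 0.208 -0.2
gourd [ 0.4509 -0.3032  0.3984] 0.104 22.8
stand_square [ 0.6506  0.1694 -0.4637] 0.215 -26.6
tower [ 0.6484  0.1704 -0.5324] 0.2 -30.5
stand_oblong [ 0.6447 -0.1533  0.0324] 0.275 1.9
duck [ 0.644  -0.1551  0.0586] 0.119 3.4
stand_lobed [ 0.4632  0.3048 -0.4996] 0.186 -28.6
finial [ 0.4637  0.3077 -0.4357] 0.139 -25.0
```

View pics/m9.png

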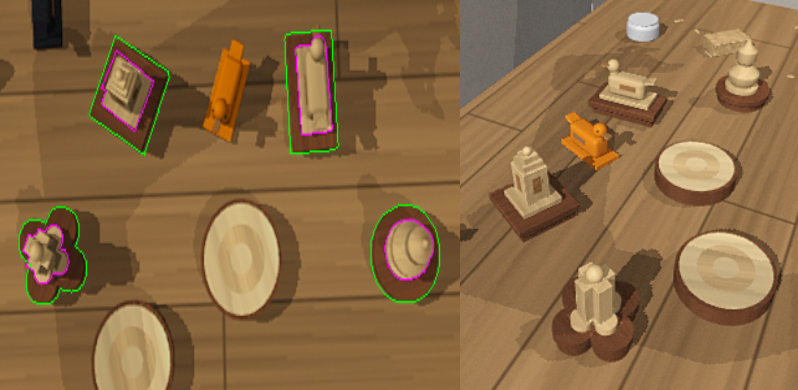

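All four carvings are upright on their own stands, within about 5 mm and 4° by the fits, and both slices are empty. I'm handing it in.

```bash
python3 -c "
from plant import ctrl
print(ctrl.sign_off())"
```

```text
the job is handed in; nothing more can be done
None
```

The job is handed in: all four carvings stand upright on their matching stands, within about 5 mm of centre and 4° of alignment by my camera fits, and the slice is empty. The judge returned no verdict.

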